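Hang a bent sampling tube to drain

TASK

The bent steel sampling tube lies askew across the two rails of the drain rack: turn it by pushing its arms along the rails, without lifting it off the rack, until both arms have dropped into the V-notches, with the bend hanging down. Then swing the keeper bar fully closed over the seated arm, and after that slide the drip tray in between the rails until its middle is right under the bend, flat on the bench. Leave the vial, the jar and the foil pan where they are.

Things in the scene. Friction and masses are not known exactly. Their poses are not given: they have to be found in the camera images.
- rack: Aluminium drain rack fixed to the bench: two upright rails along its y axis, 190 mm long, 8 mm thick, tops 130 mm above the bench, at its x = -80 mm (near rail, with the keeper) and +80 mm (far rail), on feet reaching in to x = +-65 mm (6 mm high). End stops 16 mm high at y = +-91 mm. The gap between the rails is open at both y ends. Origin on the bench, midway between the notches; z up.
- notch_near (a point): Middle of the near rail's V-notch, level with the rail top (rack x = -80 mm, y = 0): 20 mm wide at the top, 17 mm deep, walls 60 degrees steep. An arm seated in it has its axis 123 mm above the bench.
- notch_far (a point): The same for the far rail's V-notch (rack x = +80 mm, y = 0).
- tube: Loose bent steel tube, 10 mm thick, 160 g, 290 mm long: two level arms along its x axis (55 to 145 mm either side of the middle), bend between them hanging 35 mm lower. Origin midway, on the arms' axis. Starts on both rail tops (axis at 135 mm), turned anticlockwise from above: near arm on the -y side of its notch, far arm on the +y side. Arms stick out beyond the rails and slide with a few newtons.
- tube_near (a point): Point on the axis of the tube's near arm, 80 mm from its middle: where it lies on the near rail when seated. Push an arm level, from the side, with the fingertip reaching below it (outside the rail there is 35 to 60 mm of it): pressing down on an arm end lifts the other arm.
- tube_far (a point): Point on the axis of the tube's far arm, 80 mm from its middle: where it lies on the far rail when seated.
- tube_bend (a point): Lowest stretch of the tube's bend, at its middle, 35 mm below the arms' axis.
- keeper (a joint): Angle of the keeper (rad): 0 = fully closed, bar lying along the near rail over its notch; 1.7 = fully open, swung inwards over the gap between the rails. Stiff enough to stay where it is left (about 0.5 N at the knob). It passes over a seated arm with 5 mm to spare; an arm still on the rail top blocks it.
- keeper_knob (a point): Middle of the black upright knob (13 mm thick, 28 mm high, from 139 to 167 mm above the bench) on the steel keeper bar (6 mm thick, underside 133 mm above the bench). The knob is 58 mm from the keeper's vertical pivot, which is on top of the near rail at rack x = -80 mm, y = +40 mm. Closed, the knob is at rack x = -80, y = -18 mm; open, it swings towards +x.
- tray_mid (a point): Middle of the loose steel drip tray, half-way up (11 mm above the bench): 90 mm (x) by 130 mm (y) by 22 mm high, open on top, walls 4 mm, 250 g. Its axes are the tray's: y along its length, the grip on its -y end. It starts on the bench beyond the -y end of the rack, about in line with the gap between the rails.
- tray_grip (a point): Middle of the tray's upturned grey grip: a plate 10 mm thick (along the tray's y), 40 mm wide (x), from 2 to 42 mm above the bench, 140 mm from the tray's middle towards its -y end, joined by a flat strap.
- vial: Bystander: clear capped vial, 34 mm across, 62 mm high; origin under its middle. Leave it.
- jar: Bystander: capped glass jar, 54 mm across, 75 mm high; origin under its middle. Leave it.
- foilpan: Bystander: empty round foil pan, 90 mm across, 28 mm high; origin under its middle. Leave it.
Not all that is in view belongs to the job. Of the things shaped like the part that bears tray_mid, the bare steel one is meant.

How it is judged:
On the way, in this order (a step that is already met when the one before it is completed fails the run):
1. both arms of the tube rest in their notches, bend hanging down (z of tube_near in the frame of rack between 0.115 and 0.1275 m and y of tube_near in the frame of rack between -0.006 and 0.006 m and x of tube_near in the frame of rack between -0.102 and -0.058 m and z of tube_far in the frame of rack between 0.115 and 0.1275 m and y of tube_far in the frame of rack between -0.006 and 0.006 m and x of tube_far in the frame of rack between 0.058 and 0.102 m and angle between tube's own z axis and vertical below 0.3 rad), for 0.2 s.
2. then the keeper is closed over the seated arm (all of step 1 and value of joint keeper below 0.15 rad), for 0.2 s.
3. then the drip tray is under the bend (all of step 2 and x of tube_bend in the frame of tray_mid between -0.02 and 0.02 m and y of tube_bend in the frame of tray_mid between -0.03 and 0.03 m and height (world z) of tray_mid below 0.016 m and angle between tray_mid's own z axis and vertical below 0.1 rad), for 0.2 s.
At the end, for the whole second after the job is handed in: Both arms lie in their notches (within 6 mm of the middle, axis below 127.5 mm, shifted at most 22 mm lengthwise), bend hanging within 0.3 rad; keeper within 0.15 rad of closed; bend over the tray's middle within 20 mm across, 30 mm along; tray flat; all at rest (all of step 3 and linear speed of each of tube, tray below 0.02 m/s); the robot touches nothing.
It fails at once if the tube is lifted off the rack (its middle more than 35 mm above where it lies on the rails) (height (world z) of tube above 0.17 m).
It fails at once if the tube falls off the rack (height (world z) of tube below 0.09 m).
It fails at once if the vial is moved by more than 25 mm (distance of vial from where it was at the start of the episode above 0.025 m).
It fails at once if the jar is moved by more than 25 mm (distance of jar from where it was at the start of the episode above 0.025 m).
It fails at once if the foilpan is moved by more than 25 mm (distance of foilpan from where it was at the start of the episode above 0.025 m).
It also fails if it takes over 72 s, if anything falls off the work surface, if the arm or the gripper's body presses on something with over 40 N, if the wrist force passes 120 N, or if a joint passes its speed limit or range.

ROBOT

A 6-joint arm with a two-finger parallel gripper is mounted at the origin on the work surface. World frame = base frame: x ahead of the robot, y to its left, z up, the work surface at z = 0. Lengths are in m, angles in rad, forces in N, time in s.
With the tool pointing down it reaches from about 0.375 to 0.975 m from the base axis. Payload 3.8 kg.
Tool frame: the origin (TCP) lies at the very end of the fingers, on their centre line; the grasp point (between the pads) lies 19 mm behind it; z points along the fingers, y is the direction in which the jaws open and shut (so a half turn about z gives the same grasp; the last joint's range is limited). The gripper opens to 85 mm and grips with 20 to 120 N. Pads are 22 mm wide; open, the fingers measure 114 mm over their backs; the gripper's body (76 mm by 85 mm) begins 54 mm behind the grasp point. The pads swing forward as they close: fully open they stand 13 mm farther back than shut.
Start: joints at [-1.249, 0.264, 1.604, -0, 1.274, -0.037], TCP at [0.237, -0.632, 0.231] pointing down, gripper open.
Joint ranges: [-2.63, 2.63], [-0.94, 2.18], [0.31, 2.57], [-1.31, 4.45], [0, 2.66], [-2.55, 2.55]. Speed limits (rad/s): [2.57, 2.57, 3.14, 3.14, 3.14, 3.14].

INTERFACE

Orientations are given as a rotation vector (axis times angle).
In Python, from workcell import read_state, read_camera, camera_info, finish_job gives the robot as it stands. The module is installed in compiled form; this text tells all that it offers.
- The arm moves only by the tool play_rows, never from a script. Its argument "motion" is a list of rows, each a list of 5 numbers: the shift along the tool's x, y, z in units of 1000 mm (1.0 is 1000 mm), then the turn about the tool's z in units of 2 pi rad (1.0 is 2 pi rad), then the finger opening in mm, from 0 to 85.4. A call has 1 to 5 rows; each row shifts and turns the commanded pose from where the row before left it, along the tool's axes as they then stand; what a row does not reach is not made up. A row lasts 1/8 s, in which the tool goes at most 62.5 mm and 10.7 degrees, less where a joint would pass 70% of its speed; a pose out of reach is approached as far as the arm can. A call with a number of a shift or a turn outside -1 to 1 is refused whole. A call with a gripper value outside its range is refused whole. The fingers move at their own pace and stop on an object; "squeeze" is the grip in N (left out, the last holds). Time passes only in rows, so rows that do not move let the fingers close. It gives the time, the measured TCP pose, the force and the opening at its end, in the units of the state.
- read_state(): the state, without advancing time (a new reading comes with each control period).
- read_camera(name): name is "scene" or "top" or "wrist"; returns the picture (420x560x3 uint8, red, green, blue); there is no depth.
- camera_info(name): a dict with "intrinsics" (3x3 intrinsics, pixels), "pose" (4x4, takes a point from camera to world coordinates). Camera axes: x right, y down, z forward; pixel columns grow to the right and rows downward; lengths in m; the calibration is good to about 2 mm. A picture is of the moment at which its call begins: read the wrist's pose just before it. camera_info takes no time and is no camera call; for the wrist camera it gives the pose at the moment of the call.
- finish_job(): hands the job in, once; it reports no verdict.
The state is a dict: "time": time; "q": joint angles; "joint_vel": joint speeds; "joint_torque": joint torques, N m; "tool_pos": TCP position; "tcp_rot": TCP orientation; "wrist_force": force on the tool from outside, world axes, zero at the start; "torque": the same for the moment, N m; "width": opening from 0.0 (shut) to 1.0 (fully open).
Only numpy, scipy, OpenCV 4.12 (cv2) and the standard library are available. Lean on these libraries where they do the work, as an engineer would, in place of code of your own. Each camera call takes 0.05 s, during which the arm holds its last target. There are 200 camera calls.

## Working session

There is one attempt and no reset: what is moved stays moved. The work goes in short steps, Python scripts to look and compute and a tool call to move; the robot and the scene stay as the last step left them, time stands still between calls to the robot, and variables do not carry over. Pictures are saved under pics/ and viewed, about 8 in all and at most 12, crops included, and the job is handed in when it is done.

Besides the shell and the picture viewer there is one more tool, called after "Request:" as name(argument=value, ...) on one line, values as JSON. play_rows: Moves the arm, as the interface text tells. Shifts and turns lie within -1 to 1; 1 stands for 1000 mm of shift or 2 pi rad of turn. Its arguments: {"type":"object","properties":{"motion":{"type":"array","items":{"type":"array","items":{"type":"number"}}},"squeeze":{"type":"number"}},"required":["motion"]}

```bash
mkdir -p pics; cat > h.py <<'E'
import numpy as np, cv2
from workcell import *
def snap(n,f):
    ci=camera_info(n); im=read_camera(n)
    cv2.imwrite(f'pics/{f}.png',cv2.cvtColor(im,cv2.COLOR_RGB2BGR)); np.savez(f'pics/{f}.npz',K=ci['intrinsics'],T=ci['pose']); return im
def ray(f,u,v,z):
    d=np.load(f'pics/{f}.npz'); K=np.array(d['K']);T=np.array(d['T'])
    r=T[:3,:3]@np.linalg.solve(K,[u,v,1]); o=T[:3,3]; return o+r*(z-o[2])/r[2]
def proj(f,p):
    d=np.load(f'pics/{f}.npz'); K=np.array(d['K']);T=np.array(d['T'])
    c=K@(T[:3,:3].T@(np.array(p)-T[:3,3])); return c[:2]/c[2]
E
python3 - <<'E'
from h import *
snap('top','top0');snap('scene','scene0')
print(read_state())
for n in('top','scene'):print(camera_info(n))
a=cv2.imread('pics/top0.png')
E
```

```text
{'time': 0.1, 'q': array([-1.24889404e+00,  2.64684531e-01,  1.60526044e+00, -5.28240841e-06,
        1.27370472e+00, -3.69185142e-02]), 'joint_vel': array([-0.00024573, -0.00132629, -0.00177178,  0.00163792, -0.0007591 ,
       -0.00020955]), 'joint_torque': array([ 3.59070800e-04, -5.16708040e+01, -3.68589306e+01, -6.71257430e-05,
        6.29673144e-03, -1.20882734e-05]), 'tool_pos': array([ 0.236812  , -0.63137751,  0.23006958]), 'tcp_rot': array([-3.08916392e+00, -5.60254698e-01,  4.66410381e-04]), 'wrist_force': array([ 0.22475683, -0.72943165,  0.10291056]), 'torque': array([ 0.0258458 , -0.00123483, -0.03311133]), 'width': 1.0058339431312553}
{'intrinsics': array([[431.22013636,   0.        , 278.83735778],
       [  0.        , 431.22013636, 212.68090029],
       [  0.        ,   0.        ,   1.        ]]), 'pose': array([[ 0.01332987, -0.98885272,  0.14829907,  0.43022061],
       [-0.99989578, -0.01400454, -0.00350606,  0.03631146],
       [ 0.00554384, -0.14823688, -0.98893634,  1.03459327],
       [ 0.        ,  0.        ,  0.        ,  1.        ]])}
{'intrinsics': array([[520.15692189,   0.        , 281.97262477],
       [  0.        , 520.15692189, 209.08002382],
       [  0.        ,   0.        ,   1.        ]]), 'pose': array([[ 0.30555745,  0.79101093, -0.5300343 ,  1.10268132],
       [ 0.95211522, -0.25999039,  0.16087762, -0.13302161],
       [-0.01054787, -0.55381108, -0.83257554,  0.9432387 ],
       [ 0.        ,  0.        ,  0.        ,  1.        ]])}
```

View pics/top0.png

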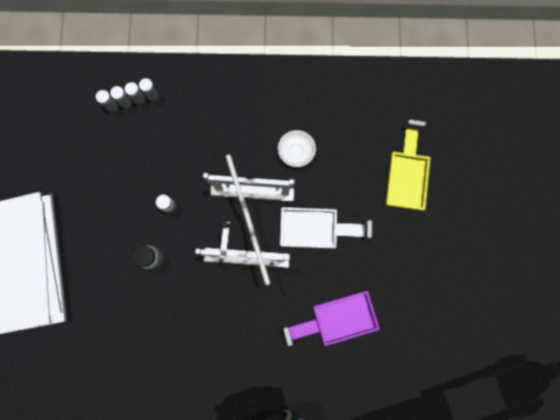

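View pics/scene0.png

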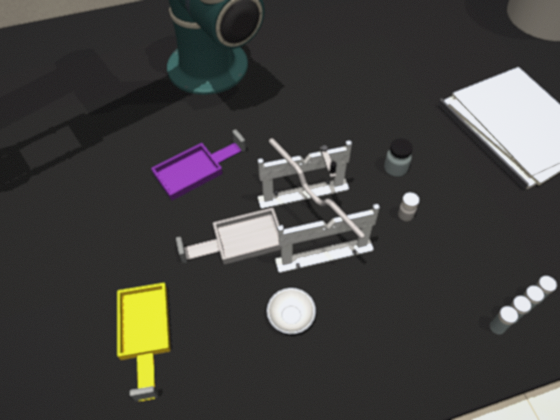

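The top view shows the rack (near rail about (198–289, 250–265), far rail (206–294, 177–197)), and the tube running from (229,156) to (267,283). The bare tray is at (308,228) with its grip at (369,229). The keeper is open at (225,240). I'll enlarge the view for exact pixels.

```bash
python3 - <<'E'
from h import *
a=cv2.imread('pics/top0.png')[145:295,190:340]
b=cv2.imread('pics/scene0.png')[130:280,235:385]
f=lambda x:cv2.resize(cv2.convertScaleAbs(x,alpha=.8),None,fx=2.66,fy=2.66,interpolation=cv2.INTER_CUBIC)
a=cv2.resize(a,(600,600),interpolation=cv2.INTER_CUBIC);cv2.imwrite('pics/ca.png',a)
b=cv2.resize(b,(600,600),interpolation=cv2.INTER_CUBIC);cv2.imwrite('pics/cb.png',b)
E
```

```text
(no output)
```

View pics/ca.png

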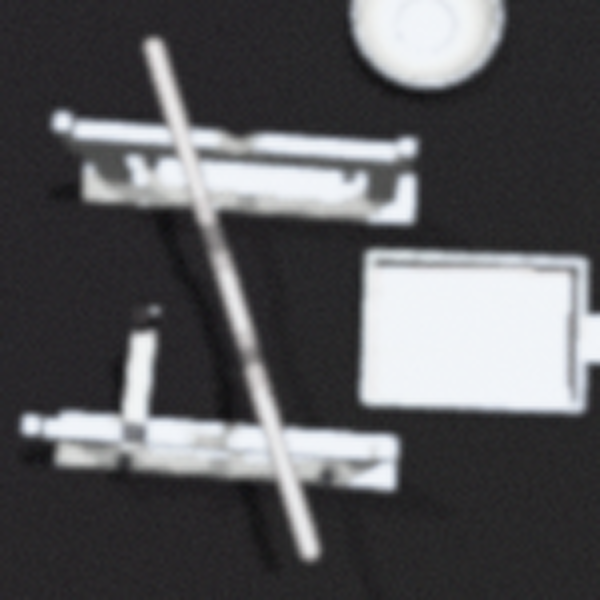

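View pics/cb.png

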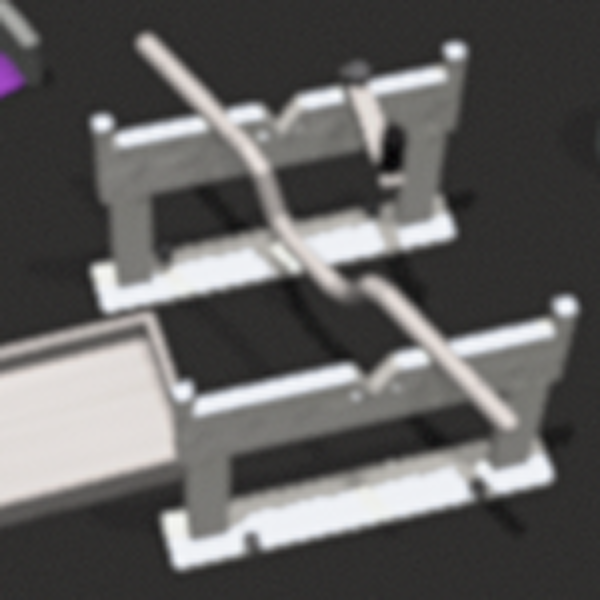

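```bash
cat >> h.py <<'E'
def ca(u,v,z): return ray('top0',u/4+190-.4,v/4+145-.4,z)
def cb(u,v,z): return ray('scene0',u/4+235-.4,v/4+130-.4,z)
E
python3 - <<'E'
from h import *
np.set_printoptions(precision=4,suppress=True)
print('top far stops',ca(62,122,.146)[:2],ca(407,145,.146)[:2],'near+',ca(32,424,.146)[:2])
P=[cb(455,50,.146),cb(101,122,.146),cb(565,307,.146),cb(183,390,.146)]
print('scene near+,near-,far+,far-',[p[:2] for p in P]); c=sum(P)/4
print('centre',c)
yv=P[0]-P[1]+P[2]-P[3];print('yaw y',np.degrees(np.arctan2(-yv[0],yv[1])), np.linalg.norm(yv)/2)
xv=P[2]+P[3]-P[0]-P[1];print('yaw x',np.degrees(np.arctan2(xv[1],xv[0])),np.linalg.norm(xv)/2)
print('tube ends top',ca(154,44,.135)[:2],ca(310,553,.135)[:2]);print('tube ends scene',cb(507,422,.135)[:2],cb(145,40,.135)[:2])
print('knob top',ca(147,315,.167)[:2]);print('knob scene',cb(396,130,.167)[:2])
print('notches scene',cb(283,125,.118)[:2],cb(375,385,.118)[:2])
# tray via top corners
T=[ca(366,252,.022),ca(588,262,.022),ca(583,410,.022),ca(362,405,.022)]
print('tray corners',[t[:2] for t in T],sum(T)/4)
print('grip top',ray('top0',369.5,229,.042)[:2],ray('top0',367.5,221,.042),ray('top0',368,237.5,.042))
for n,p in(('vial',(163,202,.062)),('jar',(148,256,.075)),('pan',(297,148,.028))):print(n,ray('top0',*p)[:2])
E
```

```text
top far stops [0.6414 0.1897] [0.6317 0.0077] near+ [0.4823 0.199 ]
scene near+,near-,far+,far- [array([0.4829, 0.1972]), array([0.4715, 0.015 ]), array([0.6434, 0.1873]), array([0.6313, 0.0064])]
centre [0.5573 0.1015 0.146 ]
yaw y -3.6978083544072518 0.18189828805788313
yaw x -3.3245166348906787 0.1604580394023699
tube ends top [0.6877 0.1439] [0.4187 0.0553]
tube ends scene [0.6865 0.1419] [0.4182 0.0537]
knob top [0.537  0.1393]
knob scene [0.5369 0.1432]
notches scene [0.4802 0.1074] [0.64   0.0971]
tray corners [array([0.5944, 0.0275]), array([ 0.5902, -0.1046]), array([ 0.5022, -0.1011]), array([0.5034, 0.0287])] [ 0.5475 -0.0374  0.022 ]
grip top [ 0.5438 -0.1778] [ 0.5624 -0.1735  0.042 ] [ 0.524 -0.174  0.042]
vial [0.597  0.2979]
jar [0.4731 0.3211]
pan [ 0.7397 -0.009 ]
```

Request:
play_rows(motion=[[0, 0, 0, 0.0224, 0], [0, 0, 0, 0.0224, 0], [0, 0, 0, 0.0224, 0], [0.0138, -0.056, 0, 0, 0], [0.0138, -0.056, 0, 0, 0]], squeeze=40)

```text
time: 0.72
tool_pos: [0.2716, -0.5207, 0.2302]
tcp_rot: [-3.138, 0.102, 0.001]
wrist_force: [0.6, -0.2, 0.9]
width: 0.002
```

Request:
play_rows(motion=[[0.0138, -0.056, 0, 0, 0], [0.0138, -0.056, 0, 0, 0], [0.0138, -0.056, 0, 0, 0], [0.0138, -0.056, 0, 0, 0], [0.0138, -0.056, 0, 0, 0]])

```text
time: 1.35
tool_pos: [0.3583, -0.245, 0.231]
tcp_rot: [-3.14, 0.101, -0.0]
wrist_force: [0.3, 0.5, -0.1]
width: 0.0
```

Request:
play_rows(motion=[[0.0138, -0.056, 0, 0, 0], [0.0138, -0.056, 0, 0, 0], [0.0138, -0.056, 0, 0, 0], [0.0138, -0.056, 0, 0, 0], [0.0138, -0.056, 0, 0, 0]])

```text
time: 1.98
tool_pos: [0.4449, 0.03, 0.2312]
tcp_rot: [3.14, -0.099, 0.0]
wrist_force: [1.1, -0.2, 0.3]
width: -0.004
```

Request:
play_rows(motion=[[0, 0, 0.042, 0, 0], [0, 0, 0.042, 0, 0], [0, 0, 0.041, 0, 0], [0, -0.006, 0, 0, 0], [0, -0.006, 0, 0, 0]])

```text
time: 2.6
tool_pos: [0.4464, 0.0405, 0.1074]
tcp_rot: [-3.14, 0.1, -0.002]
wrist_force: [0.9, -1.1, 0.4]
width: -0.003
```

Request:
play_rows(motion=[[0, -0.005, 0, 0, 0], [0, -0.005, 0, 0, 0], [0, -0.005, 0, 0, 0], [0, -0.004, 0, 0, 0], [0, -0.004, 0, 0, 0]])

```text
time: 3.22
tool_pos: [0.4471, 0.0633, 0.1063]
tcp_rot: [3.14, -0.1, -0.0]
wrist_force: [0.8, -0.8, -0.7]
width: 0.005
```

```bash
cat > look.py <<'E'
import sys
from h import *
f=sys.argv[1]; s=read_state(); p=s['tool_pos']-np.array([.5573,.1015,0]); print('tool rack',p@[.998,-.0628,0],p@[.0628,.998,0],p[2],s['wrist_force'],s['time'])
a=snap('top','t'+f);b=snap('scene','s'+f)
a=cv2.cvtColor(a,4)[140:290,190:340];b=cv2.cvtColor(b,4)[130:280,235:385]
cv2.imwrite(f'pics/c{f}.png',np.hstack([cv2.resize(x,(400,400),interpolation=2) for x in(a,b)]))
E
python3 look.py 1
```

```text
tool rack -0.1076143988313999 -0.04502359616451822 0.10631463353814455 [ 0.78498583 -0.77806996 -0.73408385] 3.225
```

View pics/c1.png

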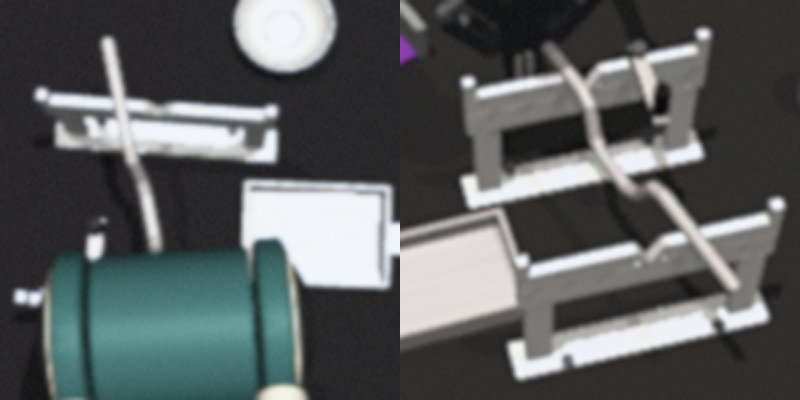

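The near arm has slid to just short of its notch, and the far arm has stayed put. I'll keep pushing gently.

Request:
play_rows(motion=[[0, -0.004, 0, 0, 0], [0, -0.004, 0, 0, 0], [0, -0.003, 0, 0, 0], [0, -0.003, 0, 0, 0], [0, 0, 0, 0, 0]])

```text
time: 3.95
tool_pos: [0.4481, 0.0773, 0.1063]
tcp_rot: [-3.14, 0.099, -0.0]
wrist_force: [-0.1, -0.6, 0.1]
width: -0.002
```

```bash
python3 look.py 2
```

```text
tool rack -0.10750560629338092 -0.031033979341040515 0.10631298847109355 [-0.10102711 -0.6405473   0.06063246] 3.95
```

View pics/c2.png

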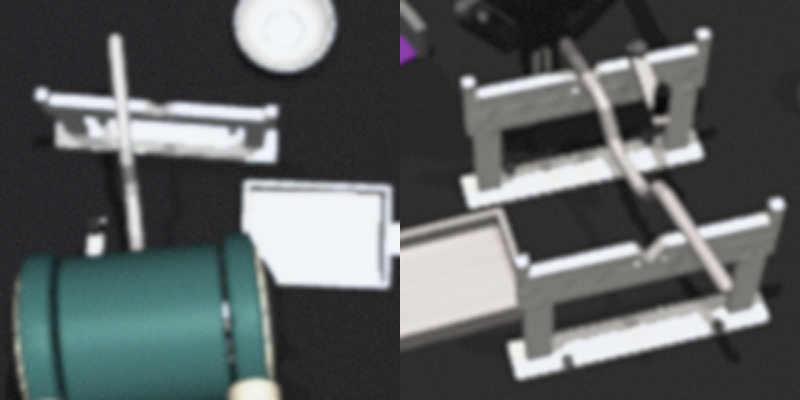

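The near arm now lies over its notch. I'll nudge it a little further and watch the force.

Request:
play_rows(motion=[[0, -0.002, 0, 0, 0], [0, -0.002, 0, 0, 0], [0, 0, 0, 0, 0]])

```text
time: 4.42
tool_pos: [0.4482, 0.0812, 0.1063]
tcp_rot: [-3.14, 0.099, -0.0]
wrist_force: [-0.3, 0.3, 0.0]
width: -0.002
```

Request:
play_rows(motion=[[0, -0.002, 0, 0, 0], [0, -0.002, 0, 0, 0], [0, 0, 0, 0, 0]])

```text
time: 4.8
tool_pos: [0.4484, 0.0851, 0.1062]
tcp_rot: [3.14, -0.099, -0.0]
wrist_force: [-0.6, -0.7, -0.7]
width: 0.002
```

Request:
play_rows(motion=[[0, -0.002, 0, 0, 0], [0, -0.002, 0, 0, 0], [0, 0, 0, 0, 0]])

```text
time: 5.18
tool_pos: [0.4489, 0.0893, 0.1063]
tcp_rot: [-3.14, 0.1, -0.0]
wrist_force: [-0.1, -0.3, 0.6]
width: 0.004
```

```bash
python3 look.py 3; python3 -c "
import cv2,numpy as np
x=[cv2.imread(f'pics/s{i}.png')[135:235,255:355] for i in(2,3)]
cv2.imwrite('pics/d3.png',np.hstack([cv2.resize(i,(400,400),interpolation=2) for i in x]))"
```

```text
tool rack -0.10744962299680703 -0.018996560796583007 0.10627895467567848 [-0.1382331  -0.2833243   0.63107576] 5.175
```

View pics/d3.png

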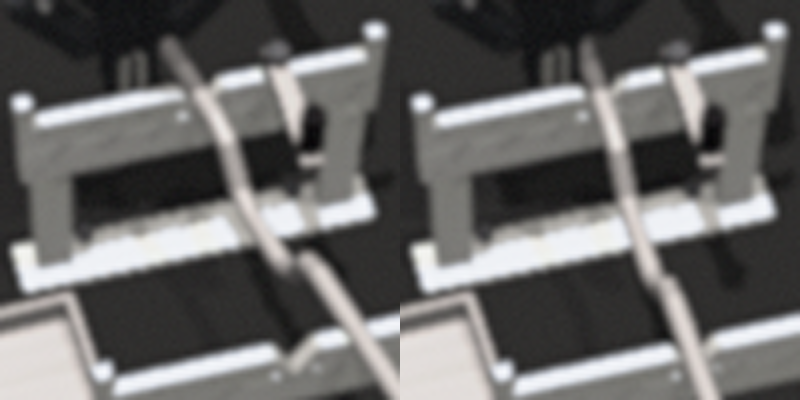

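View pics/c3.png

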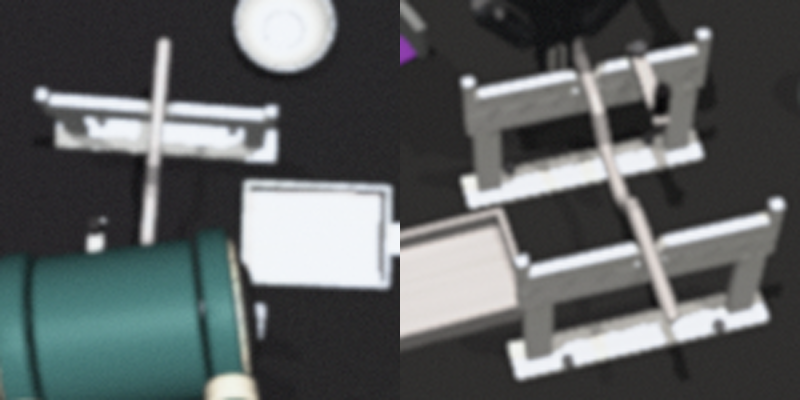

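```bash
python3 - <<'E'
from h import *
def R(p): p=p-np.array([.5573,.1015,0]); return np.round([p@[.998,-.0628,0],p@[.0628,.998,0],p[2]],4)
k=150/400
for z in(.123,.135): print(z,R(ray('top0',163*k+190-.3,42*k+140-.3,z)),R(ray('scene0',270*k+235-.3,314*k+130-.3,z)))
def px(f,p):
    p=np.array([.5573,.1015,0])+p[0]*np.array([.998,-.0628,0])+p[1]*np.array([.0628,.998,0])+np.array([0,0,p[2]]);return proj(f,p)
for z in (.123,.135):
  a=px('top0',[145,0,z*1e3] and [.145,0,z]); b=px('scene0',[.145,0,z]);print((a-[190,140])/k,(b-[235,130])/k)
E
```

```text
0.123 [0.135  0.0028 0.123 ] [ 0.133  -0.0006  0.123 ]
0.135 [0.1316 0.0018 0.135 ] [ 0.1392 -0.0035  0.135 ]
[166.67039466  29.66766586] [275.4206383  328.08945934]
[165.85627562  25.37241302] [276.85806742 319.35728274]
```

Request:
play_rows(motion=[[0, 0.005, 0, 0, 0], [0, 0.02, 0, 0, 0], [0, 0.025, -0.02, 0, 0], [0, 0, -0.05, 0, 0], [0, 0, -0.05, 0, 0]])

```text
time: 5.9
tool_pos: [0.4452, 0.0385, 0.2272]
tcp_rot: [-3.14, 0.101, 0.001]
wrist_force: [1.8, 0.5, 0.7]
width: 0.001
```

Request:
play_rows(motion=[[0.0284, -0.036, 0, 0, 40], [0.0284, -0.036, 0, 0, 40], [0.0284, -0.036, 0, 0, 40], [0, 0, 0, -0.0288, 40], [0, 0, 0, -0.0288, 40]])

```text
time: 6.52
tool_pos: [0.5379, 0.1419, 0.2259]
tcp_rot: [-3.105, -0.478, 0.001]
wrist_force: [-0.7, -0.0, 0.2]
width: 0.474
```

Request:
play_rows(motion=[[0, 0, 0, -0.0288, 40], [0, 0, 0, -0.0288, 40], [0, 0, 0, -0.0288, 40], [0, 0, 0, -0.0288, 40], [0, 0, 0, -0.0288, 40]])

```text
time: 7.15
tool_pos: [0.5376, 0.1413, 0.2263]
tcp_rot: [-2.585, -1.786, -0.001]
wrist_force: [0.1, 0.2, -0.4]
width: 0.47
```

Request:
play_rows(motion=[[0, 0, 0, -0.0288, 40], [0, 0, 0, -0.0288, 40], [0, 0, 0, -0.0288, 40], [0, 0, 0, -0.0288, 40], [0, 0, 0, -0.0288, 40]])

```text
time: 7.78
tool_pos: [0.5376, 0.1413, 0.2263]
tcp_rot: [1.544, 2.736, 0.001]
wrist_force: [0.2, -0.2, -0.1]
width: 0.47
```

```bash
python3 - <<'E'
from h import *
s=read_state();print(s['q'],s['tool_pos'],s['tcp_rot'],s['time'])
w=snap('wrist','w1');snap('scene','s4')
np.set_printoptions(suppress=True,precision=3)
print('tcp px',proj('w1',s['tool_pos']),'expected knob px',proj('w1',[.537,.141,.167]))
cv2.imwrite('pics/w1b.png',cv2.convertScaleAbs(cv2.imread('pics/w1.png'),alpha=1.3))
E
```

```text
[ 2.12058384e-01  4.21865886e-02  1.86712812e+00  1.96100531e-04
  1.23199607e+00 -3.31003884e-01] [0.53760007 0.14127909 0.22629462] [1.54429103e+00 2.73572956e+00 5.11202327e-04] 7.775
tcp px [281.573 260.599] expected knob px [280.801 223.755]
```

View pics/w1b.png

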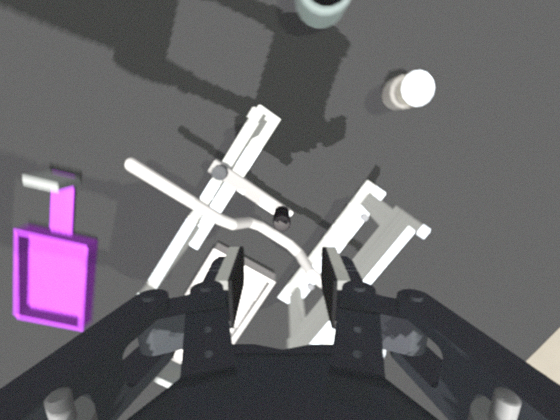

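```bash
python3 - <<'E'
from h import *
def R(p): p=p-np.array([.5573,.1015,0]); return np.round([p@[.998,-.0628,0],p@[.0628,.998,0],p[2]],4)
for n,p in(('knob',(283,214,.167)),('pivot',(220,171,.142)),('near end',(131,164,.123)),('stop far+',(424,231,.146))):
  q=ray('w1',*p);print(n,q,R(q))
E
```

```text
knob [0.53455604 0.14807796 0.167     ] [-0.0256  0.0451  0.167 ]
pivot [0.47937224 0.14604683 0.142     ] [-0.0806  0.0396  0.142 ]
near end [0.4118501  0.10856191 0.123     ] [-0.1456 -0.0021  0.123 ]
stop far+ [0.64162195 0.18871048 0.146     ] [0.0787 0.0923 0.146 ]
```

Request:
play_rows(motion=[[0, 0, 0, -0.0296, 40], [0, 0, 0, -0.0296, 40], [0, 0, 0, -0.0296, 40], [0, 0, 0, -0.0296, 40], [0, 0, 0, -0.0296, 40]])

```text
time: 8.5
tool_pos: [0.5376, 0.1413, 0.2263]
tcp_rot: [0.16, 3.137, 0.0]
wrist_force: [0.4, -0.0, 0.1]
width: 0.471
```

Request:
play_rows(motion=[[0.001, 0.005, 0.02, -0.0166, 40], [0, 0, 0.03, 0, 40], [0, 0, 0.029, 0, 40], [0, 0, 0, 0, 18], [0, 0, 0, 0, 18]])

```text
time: 9.12
tool_pos: [0.5375, 0.1465, 0.1482]
tcp_rot: [0.001, 3.141, 0.0]
wrist_force: [-0.7, -0.8, 0.5]
width: 0.212
```

```bash
python3 - <<'E'
from h import *
def R(p): p=p-np.array([.5573,.1015,0]); return np.round([p@[.998,-.0628,0],p@[.0628,.998,0],p[2]],4)
s=read_state();print(s['tool_pos'],R(s['tool_pos']),s['tcp_rot'],s['width'],s['wrist_force'])
snap('wrist','w2')
E
```

```text
[0.53753296 0.14648639 0.14817273] [-0.0226  0.0437  0.1482] [1.47279893e-03 3.14073739e+00 5.47423857e-05] 0.2123299170877975 [-0.6992723  -0.84143157  0.45693126]
```

View pics/w2.png

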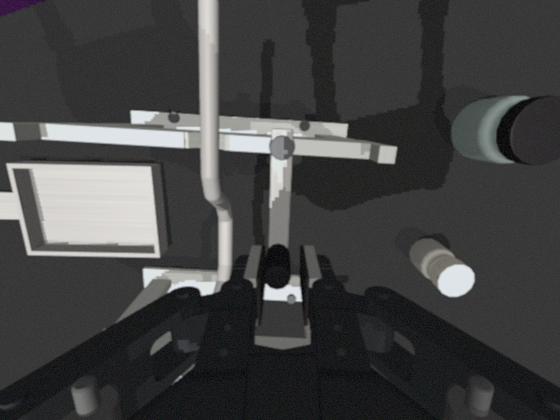

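The knob is caged between the pads, with the bar lined up with the tool's x axis. I'll follow the arc now.

Request:
play_rows(motion=[[0.0005, -0.0074, 0, 0.0204, 18], [0.0005, -0.0074, 0, 0.0204, 18], [0.0005, -0.0074, 0, 0.0204, 18], [0.0005, -0.0074, 0, 0.0204, 18]])

```text
time: 9.68
tool_pos: [0.5311, 0.1185, 0.1495]
tcp_rot: [0.802, 3.033, 0.003]
wrist_force: [0.8, 1.2, -0.3]
width: 0.211
```

Request:
play_rows(motion=[[0.0005, -0.0074, 0, 0.0204, 18], [0.0005, -0.0074, 0, 0.0204, 18], [0.0005, -0.0074, 0, 0.0204, 18], [0.0005, -0.0074, 0, 0.0204, 18]])

```text
time: 10.18
tool_pos: [0.5109, 0.0972, 0.1497]
tcp_rot: [1.545, 2.731, 0.005]
wrist_force: [0.4, 0.2, -0.0]
width: 0.209
```

Request:
play_rows(motion=[[0.0005, -0.0074, 0, 0.0204, 18], [0.0005, -0.0074, 0, 0.0204, 18], [0.0005, -0.0074, 0, 0.0204, 18], [0.0005, -0.0074, 0, 0.0204, 18]])

```text
time: 10.68
tool_pos: [0.4827, 0.0889, 0.1497]
tcp_rot: [2.188, 2.25, 0.006]
wrist_force: [1.0, -0.5, -0.4]
width: 0.212
```

```bash
python3 - <<'E'
from h import *
def R(p): p=p-np.array([.5573,.1015,0]); return np.round([p@[.998,-.0628,0],p@[.0628,.998,0],p[2]],4)
s=read_state();p=s['tool_pos'];r=s['tcp_rot'];print(R(p),np.degrees(2*np.arctan2(r[1],r[0])),s['width'],s['wrist_force'])
E
```

```text
[-0.0737 -0.0173  0.1497] 91.611347640647 0.2121400859621057 [ 1.03968983 -0.46393205 -0.39280038]
```

Request:
play_rows(motion=[[0, -0.004, 0, 0.008, 18], [0, -0.003, 0, 0, 18], [0, -0.002, 0, 0, 18], [0, 0, 0, 0, 18]])

```text
time: 11.18
tool_pos: [0.4727, 0.089, 0.1482]
tcp_rot: [2.239, 2.202, 0.003]
wrist_force: [1.9, 0.2, 1.3]
width: 0.208
```

Request:
play_rows(motion=[[0, -0.0015, 0, 0, 18], [0, -0.001, 0, 0, 18], [0, 0, 0, 0, 18]])

```text
time: 11.55
tool_pos: [0.4723, 0.089, 0.1482]
tcp_rot: [2.237, 2.2, 0.008]
wrist_force: [8.2, 0.1, -1.9]
width: 0.21
```

```bash
python3 - <<'E'
from h import *
def R(p): p=p-np.array([.5573,.1015,0]); return np.round([p@[.998,-.0628,0],p@[.0628,.998,0],p[2]],4)
s=read_state();p=s['tool_pos'];r=s['tcp_rot'];print(R(p),np.degrees(2*np.arctan2(r[1],r[0])),s['q'],s['wrist_force'])
snap('wrist','w3');print(proj('w3',[.4764,.0890,.167]))
E
```

```text
[-0.084  -0.0178  0.1482] 89.04330352168569 [ 1.34783535e-01 -4.17627299e-02  2.10198457e+00 -5.55921258e-04
  1.07479311e+00  1.51744001e-01] [ 8.1914022   0.11622874 -1.89641835]
[289.76021654 278.88019117]
```

View pics/w3.png

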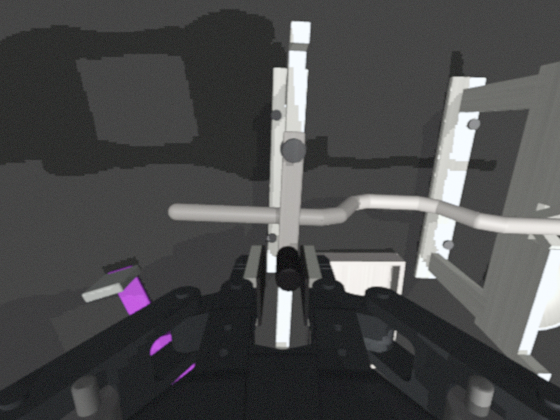

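The bar lies along the rail over the seated arm and is hard against its stop (8 N). I'll back off and go to the tray grip.

Request:
play_rows(motion=[[0, 0.003, 0, 0, 24], [0, 0, -0.02, 0, 24], [0, 0, -0.05, 0, 40], [-0.0528, 0.0146, 0, 0, 40], [-0.0528, 0.0146, 0, 0, 40]])

```text
time: 12.22
tool_pos: [0.4997, -0.0177, 0.2178]
tcp_rot: [-2.237, -2.205, -0.0]
wrist_force: [0.3, 0.1, -0.6]
width: 0.468
```

Request:
play_rows(motion=[[-0.0528, 0.0146, 0, 0, 40], [-0.0528, 0.0146, 0, 0, 40], [-0.0528, 0.0146, 0, 0, 40], [0, 0, 0, 0.028, 40], [0, 0, 0, 0.028, 40]])

```text
time: 12.85
tool_pos: [0.5398, -0.177, 0.216]
tcp_rot: [-2.595, -1.765, 0.003]
wrist_force: [0.4, 1.1, -0.5]
width: 0.465
```

Request:
play_rows(motion=[[0, 0, 0, 0.028, 40], [0, 0, 0, 0.028, 40], [0, 0, 0, 0.028, 40], [0, 0, 0, 0.028, 40], [0, 0, 0, 0.028, 40]])

```text
time: 13.48
tool_pos: [0.5398, -0.1759, 0.2163]
tcp_rot: [-3.101, -0.495, 0.004]
wrist_force: [0.0, -0.5, -0.7]
width: 0.466
```

Request:
play_rows(motion=[[0, 0, 0, 0.028, 40], [0, 0, 0, 0.028, 40], [0, 0, 0.03, 0, 40], [0, 0, 0, 0, 40]])

```text
time: 13.98
tool_pos: [0.538, -0.1752, 0.1839]
tcp_rot: [-3.138, 0.046, 0.012]
wrist_force: [-0.7, 0.6, -0.5]
width: 0.47
```

```bash
python3 - <<'E'
from h import *
s=read_state();r=s['tcp_rot'];print(s['tool_pos'],np.degrees(2*np.arctan2(r[1],r[0])),s['time'])
snap('wrist','w4');print(proj('w4',[.5435,-.176,.042]),proj('w4',[.553,-.176,.042]))
snap('top','t4')
x=cv2.imread('pics/w4.png');y=cv2.resize(cv2.imread('pics/t4.png')[145:245,190:290],(240,240),interpolation=2);x=np.hstack([x,np.vstack([y,np.zeros((180,240,3),'u1')])])
cv2.imwrite('pics/w4b.png',x)
E
```

```text
[ 0.53796779 -0.17522011  0.18390377] 358.3198290195556 13.975
[282.51342865 191.54659035] [282.24002525 182.01491005]
```

View pics/w4b.png

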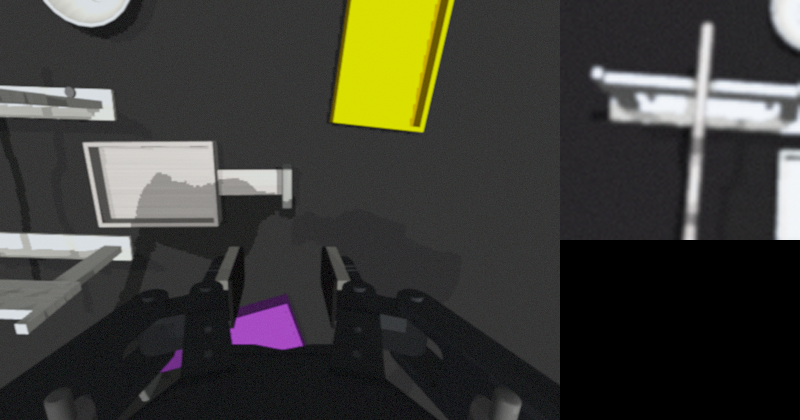

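The wrist view shows the grip plate centred near (287,186) and the tray rim corners near (83,143), (217,141), (218,226) and (98,227).

```bash
python3 - <<'E'
from h import *
print('grip',ray('w4',287,186.5,.042)); print([ray('w4',u,v,.022)[:2].round(4) for u,v in((83,143),(217,141),(218,226),(98,227))])
# refine: grip and tray by bright mask
g=cv2.cvtColor(cv2.imread('pics/w4.png'),6)
m=g[155:215,270:300]; print((m.mean(0)).round(0)); print(m[:,15:21].mean(1).round(0))
E
```

```text
grip [ 0.54842592 -0.18051909  0.042     ]
[array([0.5944, 0.023 ]), array([ 0.5925, -0.1117]), array([ 0.5024, -0.1046]), array([0.5049, 0.0262])]
[113. 113. 113. 113. 114. 114. 108.  94.  88.  87.  87.  86.  95. 116.
 127. 130. 131. 132. 131. 130. 123. 101.  64.  43.  44.  47.  49.  50.
  50.  51.]
[ 54.  54.  52.  54.  53.  54.  56.  53.  57.  64.  68.  67.  67.  84.
 131. 169. 186. 188. 188. 188. 188. 188. 188. 188. 187. 186. 187. 186.
 186. 186. 186. 186. 186. 186. 184. 184. 184. 184. 183. 183. 183. 183.
 182. 180. 168. 157. 136. 123. 118. 116. 116. 116. 106.  74.  40.  33.
  34.  35.  36.  33.]
```

Request:
play_rows(motion=[[0.01, 0.0045, 0.03, 0, 40], [0, 0, 0.05, 0, 40], [0, 0, 0.05, 0, 40], [0, 0, 0.035, 0, 40], [0, 0, 0, 0, 40]])

```text
time: 14.7
tool_pos: [0.5484, -0.1803, 0.02]
tcp_rot: [-3.139, 0.046, 0.009]
wrist_force: [-0.4, 0.0, 0.6]
width: 0.468
```

Request:
play_rows(motion=[[0, 0, 0.004, 0, 40], [0, 0, 0, 0, 20], [0, 0, 0, 0, 6], [0, 0, 0, 0, 6], [0, 0, 0, 0, 6]], squeeze=25)

```text
time: 15.32
tool_pos: [0.5521, -0.1818, 0.0198]
tcp_rot: [3.14, -0.046, 0.005]
wrist_force: [0.6, -0.5, 6.0]
width: 0.112
```

Request:
play_rows(motion=[[0, 0, -0.003, 0, 6], [0, -0.008, 0, 0, 6], [0, -0.015, 0, 0, 6], [0, -0.015, 0, 0, 6], [0, -0.015, 0, 0, 6]])

```text
time: 15.95
tool_pos: [0.5519, -0.1267, 0.021]
tcp_rot: [-3.141, 0.045, 0.001]
wrist_force: [-0.4, -2.1, -1.4]
width: 0.113
```

```bash
cat > tray.py <<'E'
import sys
from h import *
f=sys.argv[1]; s=read_state(); print(s['tool_pos'],s['wrist_force'],s['width'])
w=snap('wrist','w'+f)
E
python3 - <<'E'
from h import *
s=read_state();r=s['tcp_rot'];print(s['tool_pos'],np.degrees(2*np.arctan2(r[1],r[0])),s['q'],s['wrist_force'],s['torque'])
E
```

```text
[ 0.55188105 -0.12669471  0.02095174] 358.342179424692 [-2.69681791e-01  2.80723741e-01  2.01174563e+00  7.40742523e-05
  8.49940545e-01  1.33000005e+00] [-0.36148426 -2.05616105 -1.40953887] [-0.23141342 -0.08249943 -0.06074599]
```

Request:
play_rows(motion=[[0, -0.018, 0.001, 0, 6], [0, -0.018, 0, 0, 6], [0, -0.018, 0, 0, 6], [0, -0.017, 0, 0, 6], [0, -0.01, 0, 0, 6]])

```text
time: 16.58
tool_pos: [0.5548, -0.0461, 0.0204]
tcp_rot: [3.141, -0.045, 0.0]
wrist_force: [-0.0, -1.1, -0.0]
width: 0.11
```

Request:
play_rows(motion=[[0, -0.007, 0, 0, 6], [0, 0, 0, 0, 6]])

```text
time: 16.82
tool_pos: [0.555, -0.0395, 0.0203]
tcp_rot: [-3.141, 0.046, -0.0]
wrist_force: [-0.6, 1.2, 0.6]
width: 0.107
```

```bash
python3 - <<'E'
from h import *
np.set_printoptions(suppress=True,precision=4)
s=read_state();print(s['tool_pos'],s['wrist_force'],s['width'])
snap('scene','s5');snap('wrist','w5')
# tray interior contours (warm bright) in scene: print brightness along rows around predicted corners
g=cv2.cvtColor(cv2.imread('pics/s5.png'),6)
for c in((-.045,-.065),(.045,-.065),(.045,.065),(-.045,.065)): print(proj('s5',[.554+c[0],.102+c[1],.022]))
m=((g>110)*255).astype('u1')
n,l,st,ce=cv2.connectedComponentsWithStats(m)
for i in range(1,n):
  if st[i,4]>300: print(st[i],ce[i])
E
```

```text
[ 0.555  -0.0395  0.0203] [-0.6063  1.225   0.5502] 0.10730549199614414
[277.3732 207.3821]
[290.6444 242.1967]
[349.967  225.3119]
[334.437  191.8546]
[   0    0  134   27 1857] [45.3915  8.496 ]
[ 444   67  116  120 8184] [513.9125 121.838 ]
[183  80  47  15 371] [204.3342  86.5148]
[208  96  52  22 758] [233.0633 107.2995]
[ 229  132  151  141 7514] [314.0283 210.0945]
[401 192  19  23 309] [409.644  202.3689]
[ 500  275   57   49 1040] [527.5567 299.3221]
[ 117  282   52  114 4045] [142.4309 329.5548]
[ 267  288   49   46 1802] [290.8546 310.3912]
[ 454  381  106   39 2107] [523.4846 406.4969]
```

Request:
play_rows(motion=[[0, 0, 0, 0, 30], [0, 0, 0, 0, 30], [0, 0, -0.03, 0, 30], [0, 0, -0.05, 0, 30], [0, 0, -0.06, 0, 30]])

```text
time: 17.55
tool_pos: [0.5534, -0.0404, 0.1602]
tcp_rot: [-3.141, 0.047, 0.005]
wrist_force: [0.6, -0.0, -0.3]
width: 0.354
```

Request:
play_rows(motion=[[0, 0.06, -0.02, 0, 30], [0, 0.06, 0, 0, 30], [0, 0.06, 0, 0, 30], [0, 0.06, 0, 0, 30], [0, 0.03, 0, 0, 30]])

```text
time: 18.18
tool_pos: [0.5461, -0.3129, 0.18]
tcp_rot: [3.14, -0.051, -0.0]
wrist_force: [0.5, 1.0, 0.1]
width: 0.353
```

```bash
python3 - <<'E'
from h import *
np.set_printoptions(suppress=True,precision=4)
snap('top','t6');snap('scene','s6')
def R(p): p=p-np.array([.5573,.1015,0]); return np.round([p@[.998,-.0628,0],p@[.0628,.998,0],p[2]],4)
a=cv2.cvtColor(cv2.imread('pics/t6.png'),6)
# tray: bright component between rails, threshold
m=((a>110)*255).astype('u1'); m[:, :195]=0
n,l,st,ce=cv2.connectedComponentsWithStats(m[:,:])
for i in range(1,n):
  if st[i,4]>60 and 150<ce[i][1]<300 and 190<ce[i][0]<400: print(st[i],ce[i])
# ascii-ish dump of top region columns
sub=a[170:275,195:345]
for r in sub[::3]: print(''.join(' .:-=+*#%@'[int(v)*10//256] for v in r))
for c in((-.045,-.065),(.045,-.065),(.045,.065),(-.045,.065)): print(proj('t6',[.554+c[0],.102+c[1],.022])-[195,170])
print(proj('t6',[.554,-.0385,.042])-[195,170])
E
```

```text
[ 195  154  117  135 5735] [252.2277 221.5838]
[343 292  25  17 228] [354.7412 299.8289]
....................................................=*%%#+-...........................................................................................
.......:=*#*+-:....................................:=#%%#+:...........................................................................................
.......-*%%%##%%%%%%%%%%%%####*****+++++====--:::..-+%%%*=:...........................................................................................
.........::--+*######%%%%%%%@@@@@@@@@@@@@@@@@@@@@%#*#%%%***#%%%%%%%####**+*+++++====---:::::::-+++=-..................................................
............:::---------------------=========++++++*#%%%***###%%%%%%@@@@@@@@@@@@@@@@@@@@@@@@@%%%@%#=:.................................................
...............:-==-------+#%%%*++*#%%%%%%%%###*+++*#%%#*+++=======----------==========+++++++=---:...................................................
...............=*##+=------+#@@@@@@@@@@@@@@@@@@%%%%#%@%%%@@@@@@@@@@@@@@@@@@%%%%%*+=+*#+=------=+++=:.....
[... 3665 characters left out ...]
.   
...............................:::::---=====+#%%%*++****************######*=-=+*######%%@@@@@#=................................................... .. 
........................................   :=#%%#+:...............::::::::::::-===+****###%%%*-................................................    . .
.......................................   .-+%%%*=:...........................................................................................     ...
......................................... .-*%@%*-........................................................................................       .....
[81.6018 73.4102]
[82.1349 35.6212]
[27.4998 34.8529]
[26.2463 72.6488]
[114.4258  53.7982]
```

```bash
python3 - <<'E'
from h import *
def R(p): p=p-np.array([.5573,.1015,0]); return np.round([p@[.998,-.0628,0],p@[.0628,.998,0],p[2]],4)
for u,v in((54.6,9),(54,15),(53.2,30),(48.6,75),(46.5,93),(45,102)): print(R(ray('t6',u+195,v+170,.123)))
s=read_state();print(s['time'],np.abs(s['joint_vel']).max())
finish_job()
E
```

```text
[0.0825 0.001  0.123 ]
[0.0692 0.0011 0.123 ]
[ 0.0363 -0.      0.123 ]
[-0.0607  0.0013  0.123 ]
[-0.0987  0.0024  0.123 ]
[-0.1176  0.0038  0.123 ]
18.275 0.04949457420146658
the job is handed in; nothing more can be done
```

I did all three steps in order and handed the job in at 18.3 s of robot time; handing in gives no verdict.

- **Tube:** I pushed the near arm level along its rail with the closed fingertip. It dropped into its notch, and the same push swung the far arm into the other notch.
- **Keeper:** I held the knob loosely between the fingers and followed its arc until it hit the stop at about 8 N.
- **Tray:** I gripped the bare steel tray by its plate, slid it in between the rails, released it and moved the arm clear.

**Last checks:**
- **Tube seating:** In the last top image, the tube lies about 1 mm from the notch line at the far rail and 1–2 mm at the near rail; the limit is 6 mm. I measured this assuming the seated height of 123 mm. The keeper passing over the near arm supports that height there. For the far arm it rests on an earlier comparison of the top and scene views, taken before the keeper and tray moves.
- **Tray position:** The tray's middle is at about (0.552, 0.102) m, within a few millimetres of the bend. I did not measure directly that it lies flat.
- **Bystanders:** I made no contact with the vial, jar or foil pan that I know of, but did not re-measure them at the end.

**Disagreements:**
- **Knob:** The first knob estimates from the fixed cameras were about 5–9 mm off the close-up in y, so I used the close-up.
- **Tray grip:** The first grip estimate was about 5 mm off and was corrected the same way. While closing, the fingertips pressed on something with about 6 N, so I raised the tool 3 mm before sliding the tray.

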